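Lay out the ball stitcher's place around the anvil

TASK

Lay out the stitcher's place: stand the brass seam guide in the middle of the anvil's top, set the plain black core midway between the anvil and the green wax box, and set the yellow-dotted core on the wax box's other side, in line with the anvil and the box, 11 cm from the box centre to centre. Set the wooden ball cup squarely behind the anvil (the side away from the robot), 11 cm centre to centre, and then rest the maroon ball in it. Everything stands upright on its base as it does now; leave the thread reel, the amber jar and the steel ring gauge where they are.

Things in the scene. Friction and masses are not known exactly. Their poses are not given: they have to be found in the camera images.
- anvil: Dark iron anvil block with a bright flat top, fixed to the bench, 70 (x) by 80 (y) by 45 high. Origin: centre of its underside, on the bench. Its own x axis points squarely behind it, away from the robot (it may be turned a few degrees); its y axis runs along the line to the wax box, which lies about 260 mm away (centre to centre) on its left or on its right.
- wax_box: Green box with two brass straps on top, fixed to the bench, 80 (x) by 60 (y) by 40 high. Origin: centre of its underside. Its axes are parallel to the anvil's.
- guide_mid (a point): Loose thimble-shaped solid brass seam guide, 40 high, standing on its wide end: foot 38 in diameter and 5 high, body tapering from 33 just above the foot to 27 at 30 up, domed top. 110 g. The point is its centre, 20 above its foot; z points up its axis.
- core_plain_mid (a point): Loose black rubber core without any mark: ball of 56 diameter with its top and bottom cut flat (34 across), 44 high, standing on a flat. 90 g. The point is its centre, 22 above its foot; z is the axis through the flats.
- core_dot_mid (a point): Loose black rubber core with a yellow dot (24 across) on its upper flat, otherwise the same as the plain core: 56 diameter, 44 high. The point is its centre, 22 above its foot; z is the axis through the flats, to the dot.
- cup_mid (a point): Loose round cup of pale wood, open at the top, outside 56 in diameter, 30 high, wall 6 (opening 44). 120 g. The point is on its axis half-way up, 15 above its foot; z points up.
- ball_mid (a point): Loose maroon ball with a pale seam, 66 in diameter, 130 g. The point is its centre. At the start it rests in a blue ring (52 outside, 12 high, fixed to the bench), its centre 38 above the bench; resting in the wooden cup its centre is about 55 above the bench (40 above the cup's point).
- reel_mid (a point): Bystander: loose reel of cream thread with pale wooden ends, 44 in diameter, 44 high. The point is its centre, half-way up. Leave it where it is.
- jar_mid (a point): Bystander: loose amber needle jar with a white cap, 50 in diameter, 57 high. The point is its centre, half-way up. Leave it where it is.
- gauge_mid (a point): Bystander: loose flat steel ring gauge, 90 outside, 72 inside, 14 high. The point is its centre, half-way up. Leave it where it is.
Mind the look-alikes: they are no part of the job. Leave any purple look-alike of the anvil alone.

How it is judged:
By the outcome, as a careful person would: the job done as asked, in the order asked, and still so for the second after the job is handed in, with the robot touching nothing.
It also fails if it takes over 136 s, if anything falls off the work surface, if the arm or the gripper's body presses on something with over 40 N, if the wrist force passes 120 N, or if a joint passes its speed limit or range.

ROBOT

A 6-joint arm with a two-finger parallel gripper is mounted at the origin on the work surface. World frame = base frame: x ahead of the robot, y to its left, z up, the work surface at z = 0. Lengths are in mm, angles in rad, forces in N, time in s.
With the tool pointing down it reaches from about 350 to 975 mm from the base axis. Payload 7.1 kg.
Tool frame: the origin (TCP) lies midway between the tips of the shut fingers; the grasp point (between the pads) lies 19 mm behind it (ctrl.tcp_to_grasp is the distance from the TCP to the grasp point, in mm); z points along the fingers, y is the line along which they close (so a half turn about z gives the same grasp; the last joint's range is limited). The gripper opens to 88 mm and grips with 3 to 60 N. Pads are 20 mm wide; open, the fingers measure 115 mm over their backs; the gripper's body (75 mm by 178 mm) begins 61 mm behind the grasp point.
Start: joints at [-1.134, 0.423, 1.63, -0, 1.089, -0.019], TCP at [275.127, -561.168, 222.675] pointing down, gripper open.
Joint ranges: [-3, 3], [-0.9, 2.11], [0.09, 2.58], [-1.31, 4.45], [0.11, 2.69], [-2.54, 2.54]. Speed limits (rad/s): [2.39, 2.39, 3.01, 3.14, 3.14, 3.14].

INTERFACE

Orientations are given as a rotation vector (axis times angle).
In Python, from workcell import get_obs, cams, ticket, boxes_of, ctrl gives the robot as it stands.
- The arm moves only by the shell command python3 -m creep 'ROWS' [OPENING]. ROWS is JSON, one flat list of numbers, 4 for each row, row after row: the shift along the world's x, y, z in m, then the turn about the world's z in rad. In form: [tx, ty, tz, spin, tx, ty, tz, spin, ...]. A call has 1 to 10 rows; each row is the pose to reach, as a shift and turn from the pose commanded when the call began; what a row does not reach only later rows make up. A row lasts 1/12 s, in which the tool goes at most 41.7 mm and 7.16 degrees, less where a joint would pass 70% of its speed; a pose out of reach is approached as far as the arm can. A call with a gripper value outside its range is refused whole. OPENING is the opening, from 0 (shut) to 1 (fully open), set as the call begins (- or left out, the last holds). The fingers move at their own pace and stop on an object; the grip force is fixed at half the most. Time passes only in rows, so rows that repeat a pose let the fingers close. It gives the time, the measured TCP pose, the force, the opening and the grip force at its end, in the units of the state.
- get_obs(): the state, without advancing time (a new reading comes with each control period).
- cams.get_image(name): name is "side" or "top" or "wrist"; returns (picture, depth): 420x560x3 uint8, red, green, blue; 420x560 float32, mm along the optical axis (not along the pixel's ray), 0 where there is no reading.
- cams.get_calibration(name): a dict with "mtx" (3x3 intrinsics, pixels), "R" (3x3) and "t" (3): a world point X has camera coordinates R X + t; the wrist camera has in their place "mount" (4x4, takes a point from camera to tool coordinates, whose origin is the TCP and whose axes are the flange's). Camera axes: x right, y down, z forward; pixel columns grow to the right and rows downward; lengths in mm; the calibration is good to about 2 mm. A picture is of the moment at which its call begins: read the wrist's pose just before it. get_calibration takes no time and is no camera call.
- ticket.close_job(): hands the job in; it is judged then, once.
Trained networks look in the newest picture that a camera, given by its name, has taken for a name from the list of things; names that differ only in an ending like _2 or _b are one class to them, and where a whole thing is asked for, a point or a joint stands for the part that bears it (a point fixed in the world has none). Each returns a list of dicts, best first, with "score" (0 to 1); they miss things now and then, are a little off and sometimes report something else, mostly with a low value. They report only what shows in the picture. A call takes as long as a camera call. They do not tell look-alikes from the thing itself.
- boxes_of(camera, target): "centre" ([column, row] in pixels, amid what is visible of it).
The state is a dict: "t": time; "qpos": joint angles; "qvel": joint speeds; "joint_torque": joint torques, N m; "ee_pos": TCP position; "orientation": TCP orientation; "ft_force": force on the tool from outside, world axes, zero at the start; "moment": the same for the moment, N m; "width": finger opening in mm; "grasp_force": force on a finger pad.
Only numpy, scipy, OpenCV 4.12 (cv2) and the standard library are available. Lean on these libraries where they do the work, as an engineer would, in place of code of your own. Each camera call takes 0.05 s, during which the arm holds its last target. There are 200 camera calls.

## Working session

There is one attempt and no reset: what is moved stays moved. The work goes in short steps, Python scripts to look and compute and a shell command to move; the robot and the scene stay as the last step left them, time stands still between calls to the robot, and variables do not carry over. Pictures are saved under pics/ and viewed, at most 14 in all, crops included, and the job is handed in when it is done.

```bash
ls; mkdir -p pics
cat > h.py <<'E'
import numpy as np,cv2
from workcell import get_obs,cams,boxes_of,ctrl
from scipy.spatial.transform import Rotation as Ro
def shot(n):
    o=get_obs(); p,d=cams.get_image(n); return o,p,d
def save(p,f,crop=None,s=1):
    if crop: p=p[crop[1]:crop[3],crop[0]:crop[2]]
    cv2.imwrite('pics/'+f,cv2.resize(p[:,:,::-1],None,fx=s,fy=s))
def cloud(n,o,d):
    c=cams.get_calibration(n);K=np.array(c['mtx']);v,u=np.mgrid[:d.shape[0],:d.shape[1]]
    X=np.stack([(u-K[0,2])/K[0,0]*d,(v-K[1,2])/K[1,1]*d,d],-1).astype(float)
    if 'R' in c: W=(X-np.array(c['t']))@np.array(c['R'])
    else:
        M=np.array(c['mount']);W=X@M[:3,:3].T+M[:3,3]
        W=W@Ro.from_rotvec(o['orientation']).as_matrix().T+np.array(o['ee_pos'])
    W[d==0]=np.nan; return W
NAMES="anvil wax_box guide_mid core_plain_mid core_dot_mid cup_mid ball_mid reel_mid jar_mid gauge_mid".split()
E
python3 - <<'E'
from h import *
for n in ("top","side"):
    o,p,d=shot(n); save(p,n+'0.png'); W=cloud(n,o,d)
    for t in NAMES:
        for b in boxes_of(n,t)[:4]:
            c,r=map(int,map(round,b['centre']))
            print(n,t,round(b['score'],2),(c,r),np.round(W[r,c]) if 0<=r<420 and 0<=c<560 else '')
print(ctrl.tcp_to_grasp,get_obs())
E
```

```text
pics
top anvil 0.91 (225, 218) [537. 124.  49.]
top anvil 0.81 (216, 274) [409. 141.  47.]
top anvil 0.78 (257, 112) [789.  59.  42.]
top anvil 0.62 (168, 222) [525. 255.  46.]
top wax_box 0.8 (333, 215) [ 552. -125.   41.]
top wax_box 0.19 (183, 131) [747. 237.   1.]
top guide_mid 0.52 (128, 266) [421. 342.  42.]
top core_plain_mid 0.94 (424, 272) [ 426. -338.   44.]
top core_plain_mid 0.52 (435, 213) [ 562. -355.   69.]
top core_dot_mid 0.98 (111, 197) [578. 389.  44.]
top cup_mid 0.76 (273, 161) [680.  18.   3.]
top ball_mid 0.76 (435, 214) [ 560. -354.   71.]
top ball_mid 0.55 (286, 290) [377. -20.  43.]
top ball_mid 0.24 (112, 198) [576. 386.  44.]
top reel_mid 0.87 (282, 290) [377. -11.  44.]
top reel_mid 0.3 (395, 146) [ 716. -264.   59.]
top reel_mid 0.19 (226, 217) [540. 123.  45.]
top jar_mid 0.63 (396, 145) [ 718. -266.   59.]
top jar_mid 0.57 (113, 199) [574. 385.  39.]
top gauge_mid 0.77 (170, 121) [770. 269.   1.]
side anvil 0.94 (173, 231) [790.  94.  44.]
side anvil 0.8 (345, 268) [417. 161.  46.]
side anvil 0.69 (289, 256) [534. 140.  45.]
side anvil 0.58 (227, 136) 
[... 579 characters left out ...]
3 {'t': 1.1, 'qpos': array([-1.13397871e+00,  4.23070358e-01,  1.62989992e+00, -3.30023924e-05,
        1.08861034e+00, -1.89861843e-02]), 'qvel': array([ 4.83225704e-04, -1.83737693e-04,  1.21383940e-03,  6.97492089e-04,
        3.74740670e-05, -7.85693609e-04]), 'joint_torque': array([ 2.02495539e-04, -5.44589889e+01, -2.74045855e+01,  6.45679375e-02,
        1.68224535e-02,  7.57246639e-07]), 'ee_pos': array([ 275.13069864, -561.16576094,  222.69361398]), 'orientation': array([ 3.06033634e+00,  7.09812530e-01, -4.10120789e-05]), 'ft_force': array([ 0.07064376,  0.04598299, -1.19723374]), 'moment': array([0.03807444, 0.04788874, 0.02252652]), 'grasp_force': 0.0, 'width': 87.90413192960139}
```

View pics/top0.png

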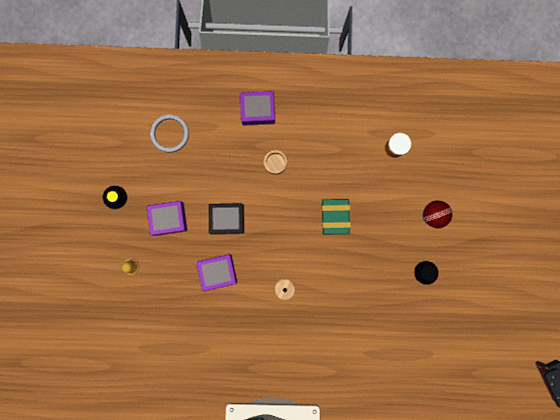

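View pics/side0.png

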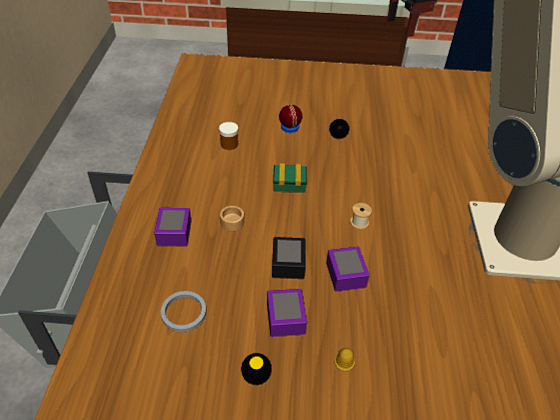

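Top view: the black-rimmed anvil is at (226,219). The purple look-alikes are at (257,107), (166,218) and (216,273). Only the black one fits "dark iron", and the wax box at (336,216) is about 260 mm from it in −y. The dotted core is at (115,197), the plain core at (426,272), the guide at (130,267), the cup at (275,161) and the ball at (437,214).

Next I'll measure from the top-camera cloud and enlarge a crop of the anvil.

```bash
cat >> h.py <<'E'
def top_face(W,cx,cy,r,z0,z1):
    m=(np.hypot(W[...,0]-cx,W[...,1]-cy)<r)&(W[...,2]>z0)&(W[...,2]<z1)
    return W[m]
E
python3 - <<'E'
from h import *
o,p,d=shot("top"); save(p,'crop_anvil.png',(90,80,370,310),2.5)
for n in ("top","side"):
    o,p,d=shot(n);W=cloud(n,o,d)
    print(n,'bench z',np.round(np.nanmedian(W[(abs(W[...,0]-480)<40)&(abs(W[...,1]+60)<30)][:,2]),1))
    for t,(x,y,r,z0,z1) in dict(anvil=(537,126,60,36,60),wax=(548,-125,60,32,55),guide=(419,345,35,8,55),plain=(426,-333,42,8,60),dot=(576,390,42,8,60),cup=(676,10,45,8,45),ball=(560,-352,50,25,90)).items():
        P=top_face(W,x,y,r,z0,z1)
        (c,s,a)=cv2.minAreaRect(P[:,:2].astype(np.float32)); 
        cc,rad=cv2.minEnclosingCircle(P[:,:2].astype(np.float32))
        print(n,t,len(P),'rect',np.round(c,1),np.round(s,1),round(a,1),'z95',np.round(np.percentile(P[:,2],[50,97]),1),'circ',np.round(cc,1),round(rad,1))
E
```

```text
top bench z -0.3
top anvil 1041 rect [537.8 125.1] [69.6 79. ] 1.7 z95 [45.1 50.2] circ [537.7 124.9] 50.8
top wax 958 rect [ 549.3 -131. ] [82.1 64.1] 1.8 z95 [39.7 44.4] circ [ 549.2 -131.6] 50.1
top guide 170 rect [417.5 346.4] [31.1 33. ] 73.6 z95 [32.7 43.2] circ [418.3 347.7] 17.7
top plain 449 rect [ 424.4 -346.2] [53.  53.2] 67.6 z95 [40.6 47.4] circ [ 424.2 -346.2] 27.7
top dot 460 rect [579.4 386.1] [52.1 51.8] 11.0 z95 [41.1 48. ] circ [579.3 386.3] 27.9
top cup 341 rect [672.5  14.2] [59.  55.2] 11.4 z95 [23.7 33.9] circ [670.2   8.7] 34.6
top ball 639 rect [ 560.5 -366.3] [63.1 62.8] 89.5 z95 [60.3 72. ] circ [ 560.7 -366.9] 32.9
side bench z -1.9
side anvil 1002 rect [534.8 125.4] [69.6 84.1] 2.8 z95 [43.1 46.3] circ [534.6 124.8] 52.7
side wax 596 rect [ 547.4 -130.4] [80.7 69.7] 2.0 z95 [37.7 41.6] circ [ 547.3 -129.3] 50.6
side guide 275 rect [416.1 351.1] [30.4 26.6] 8.6 z95 [29.7 39.3] circ [416.6 350.1] 15.9
side plain 302 rect [ 421.4 -341.1] [51.8 47.9] 25.1 z95 [33.9 44.7] circ [ 422.2 -340.9] 27.6
side dot 771 rect [577.  389.4] [53.9 51.5] 29.7 z95 [38.7 44.8] circ [577.4 388.9] 27.5
side cup 368 rect [672.2  15.4] [56.7 57. ] 49.8 z95 [21.3 29.4] circ [675.2  16.3] 31.1
side ball 404 rect [ 560.  -360.9] [58.9 58.8] 46.6 z95 [52.5 67.8] circ [ 559.3 -363.3] 32.6
```

View pics/crop_anvil.png

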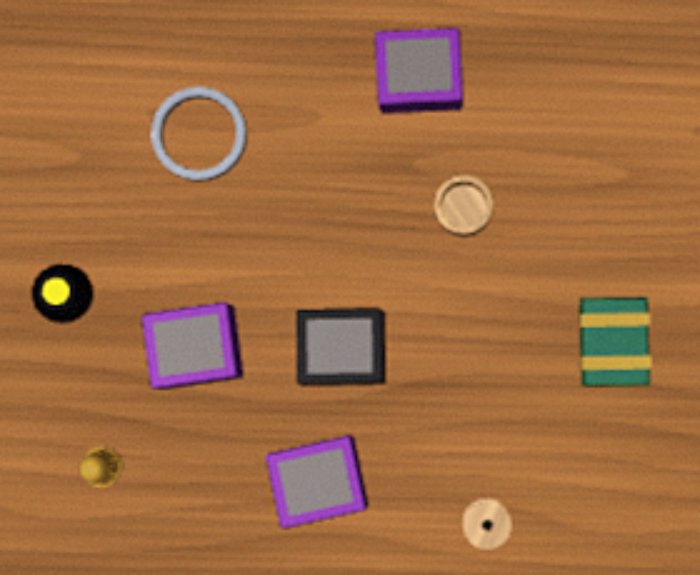

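The crop confirms it: the anvil is the black-rimmed block at (340,346) in the crop, and its three neighbours have purple rims. I'll start moving, stopping over the middle of the layout for a wrist look on the way.

```bash
python3 -m creep '[0.263,0.561,0.128,1.116,0.263,0.561,0.128,1.116,0.263,0.561,0.128,1.116,0.263,0.561,0.128,1.116,0.263,0.561,0.128,1.116,0.263,0.561,0.128,1.116,0.263,0.561,0.128,1.116,0.263,0.561,0.128,1.116,0.263,0.561,0.128,1.116,0.263,0.561,0.128,1.116]' 1
```

```text
t: 2.08
ee_pos: [448.7, -189.8, 307.7]
orientation: [2.213, 2.229, 0.0]
ft_force: [0.5, -0.6, 0.6]
width: 87.8
grasp_force: 0.0
```

```bash
python3 -m creep '[0.09,0.19,0.09,0,0.09,0.19,0.09,0,0.09,0.19,0.09,0,0.09,0.19,0.09,0,0.09,0.19,0.09,0,0.09,0.19,0.09,0,0.09,0.19,0.09,0,0.09,0.19,0.09,0]'
python3 - <<'E'
from h import *
o,p,d=shot("wrist"); save(p,'w1.png'); W=cloud("wrist",o,d); print(o['ee_pos'],cams.get_calibration('wrist'))
print('bench',np.nanmedian(W[np.abs(W[...,2])<12][:,2]))
for t,(x,y,r,z0,z1) in dict(anvil=(537,126,60,36,60),wax=(548,-131,60,32,55)).items():
    P=top_face(W,x,y,r,z0,z1)
    if len(P)>9: print(t,len(P),np.median(P[:,2]),cv2.minAreaRect(P[:,:2].astype(np.float32)),np.isnan(W).mean())
E
```

```text
t: 2.75
ee_pos: [538.5, -1.0, 397.0]
orientation: [2.217, 2.225, -0.0]
ft_force: [-1.3, -1.6, -0.7]
width: 87.7
grasp_force: 0.0
[538.45651551  -0.96540162 397.04662626] {'mtx': array([[304.40518846,   0.        , 277.77282876],
       [  0.        , 304.40518846, 212.12592345],
       [  0.        ,   0.        ,   1.        ]]), 'mount': array([[-6.60108294e-05, -9.61850460e-01, -2.73575746e-01,
         7.45513162e+01],
       [ 9.99999962e-01, -1.36990349e-04,  2.40348072e-04,
        -8.20158924e-01],
       [-2.68656140e-04, -2.73575720e-01,  9.61850432e-01,
        -1.62716805e+02],
       [ 0.00000000e+00,  0.00000000e+00,  0.00000000e+00,
         1.00000000e+00]])}
bench 0.8766965481711964
anvil 2358 45.91682889426181 ((534.34716796875, 121.25234985351562), (69.89129638671875, 80.1993637084961), 3.114093065261841) 0.004022108843537415
wax 1469 40.98302626756299 ((546.4257202148438, -134.4137725830078), (82.91213989257812, 64.49730682373047), 3.326538562774658) 0.004022108843537415
```

View pics/w1.png

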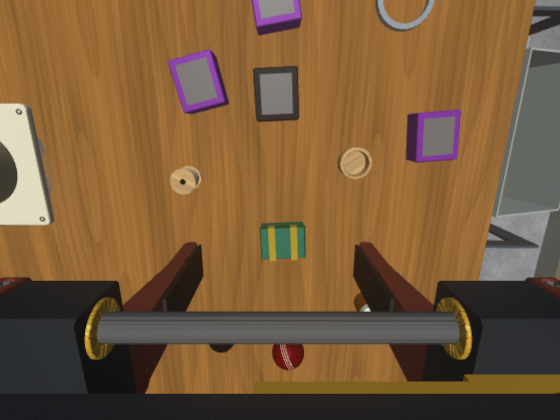

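The wrist view shows the black anvil at (276,93) and the wax box at (283,241), with the cup at (356,163) and the reel at (185,180). The layout is turned about 2.8°. Next stop is the guide.

```bash
python3 -m creep '[-0.12,0.3,-0.19,0,-0.12,0.3,-0.19,0,-0.12,0.3,-0.19,0,-0.12,0.3,-0.19,0,-0.12,0.3,-0.19,0,-0.12,0.3,-0.19,0,-0.12,0.3,-0.19,0,-0.12,0.3,-0.19,0,-0.12,0.3,-0.19,0,-0.12,0.3,-0.19,0]'
cat >> h.py <<'E'
def fit(P):
    # circle through the convex hull of a flat ring/top
    q=cv2.minEnclosingCircle(P[:,:2].astype(np.float32)); r=cv2.minAreaRect(P[:,:2].astype(np.float32))
    return 'n',len(P),'circ',np.round(q[0],1),round(q[1],1),'rect',np.round(r[0],1),np.round(r[1],1),round(r[2],1),'z',np.round(np.percentile(P[:,2],[3,50,97]),1)
E
python3 - <<'E'
from h import *
o,p,d=shot("wrist"); W=cloud("wrist",o,d); print(o['ee_pos'])
for z0,z1 in((8,50),(25,50),(36,50),(2.5,6)): print(fit(top_face(W,416,347,32,z0,z1)))
for b in boxes_of('wrist','guide_mid')[:3]: c,r=map(int,b['centre']);print(b,W[r,c])
E
```

```text
t: 3.63
ee_pos: [414.4, 299.4, 202.8]
orientation: [-2.217, -2.223, 0.01]
ft_force: [0.1, -0.5, 0.6]
width: 87.6
grasp_force: 0.0
[414.44703628 299.43187781 202.75414621]
('n', 651, 'circ', array([415.6, 345. ]), 17.5, 'rect', array([415.3, 345.9]), array([33.2, 31.9]), 7.8, 'z', array([ 9.3, 36. , 41.5]))
('n', 541, 'circ', array([415.9, 344.7]), 14.3, 'rect', array([415.5, 344.9]), array([27.5, 27.2]), 1.0, 'z', array([26.2, 37.6, 41.6]))
('n', 326, 'circ', array([416.1, 344.9]), 11.1, 'rect', array([416. , 344.8]), array([21.7, 20.4]), 63.1, 'z', array([36.3, 39.2, 41.7]))
('n', 61, 'circ', array([416.5, 346.9]), 31.7, 'rect', array([418.5, 346.9]), array([51.5, 59.4]), 16.5, 'z', array([2.5, 5.1, 6. ]))
{'centre': [281.6, 149.4], 'score': 0.77} [415.94001419 349.83234177  39.89747088]
```

```bash
python3 -m creep '[0.0,0.045,-0.06,0,0.0,0.045,-0.12,0,0.0,0.045,-0.125,0,0,0.045,-0.125,0,0,0.045,-0.125,0,0,0.045,-0.125,0,0,0.045,-0.125,0]'
```

```text
t: 4.32
ee_pos: [420.0, 343.1, 84.3]
orientation: [2.222, 2.221, 0.005]
ft_force: [-0.6, 0.8, 0.9]
width: 87.3
grasp_force: 0.0
```

```bash
python3 -m creep '[-0.004,0.002,-0.03,0,-0.004,0.002,-0.055,0,-0.004,0.002,-0.07,0,-0.004,0.002,-0.077,0,-0.004,0.002,-0.077,0,-0.004,0.002,-0.077,0]'; python3 -m creep '[0,0,0,0,0,0,0,0,0,0,0,0,0,0,0,0,0,0,0,0,0,0,0,0,0,0,0,0]' 0
```

```text
t: 4.82
ee_pos: [415.4, 345.7, 6.6]
orientation: [2.221, 2.222, 0.004]
ft_force: [0.6, -0.6, 0.0]
width: 87.6
grasp_force: 0.0
t: 5.4
ee_pos: [414.3, 345.3, 5.0]
orientation: [-2.22, -2.223, 0.0]
ft_force: [-1.6, -0.4, 0.6]
width: 44.3
grasp_force: 0.0
```

```bash
python3 -m creep '[0,0,0,0,0,0,0,0,0,0,0,0,0,0,0,0,0,0,0,0]'
```

```text
t: 5.82
ee_pos: [414.5, 345.5, 6.0]
orientation: [2.22, 2.222, 0.001]
ft_force: [-2.6, -2.8, 13.0]
width: 31.8
grasp_force: 27.0
```

```bash
python3 -m creep '[0,0,0.04,0,0,0,0.08,0,0.0,0,0.12,0,0.12,-0.224,0.12,0,0.12,-0.224,0.12,0,0.12,-0.224,0.12,0,0.12,-0.224,0.12,0,0.12,-0.224,0.12,0,0.12,-0.224,0.12,0,0.12,-0.224,0.12,0]';python3 -m creep '[0,0,0,0,0,0,0,0,0,0,0,0]'
python3 - <<'E'
from h import *
o,p,d=shot("wrist"); save(p,'w2.png'); W=cloud("wrist",o,d); print(o['ee_pos'])
print(fit(top_face(W,535,122,60,38,55)))
for z0 in (108,120,140): print(fit(top_face(W,535,122,40,z0,170)))
E
```

```text
t: 6.65
ee_pos: [537.1, 116.4, 125.1]
orientation: [2.224, 2.216, 0.001]
ft_force: [0.2, -0.1, -1.1]
width: 30.3
grasp_force: 65.6
t: 6.9
ee_pos: [533.4, 122.2, 124.7]
orientation: [-2.219, -2.223, 0.001]
ft_force: [0.0, -0.1, -0.8]
width: 30.7
grasp_force: 65.6
[533.41149531 122.20522564 124.67525297]
('n', 5367, 'circ', array([534.8, 127.3]), 48.1, 'rect', array([534.3, 127.8]), array([70.2, 67.8]), 2.7, 'z', array([43.7, 45.9, 47.2]))
('n', 5852, 'circ', array([532.5, 132.6]), 26.6, 'rect', array([532.5, 126.5]), array([29.4, 53.1]), 89.9, 'z', array([123.9, 151.1, 167.6]))
('n', 5826, 'circ', array([532.5, 132.6]), 26.6, 'rect', array([532.5, 126.5]), array([29.4, 53.1]), 89.9, 'z', array([124.3, 151.2, 167.6]))
('n', 4211, 'circ', array([532.5, 132.6]), 26.6, 'rect', array([532.5, 124.1]), array([24.7, 53.1]), 89.9, 'z', array([141.2, 155.8, 168.3]))
```

View pics/w2.png

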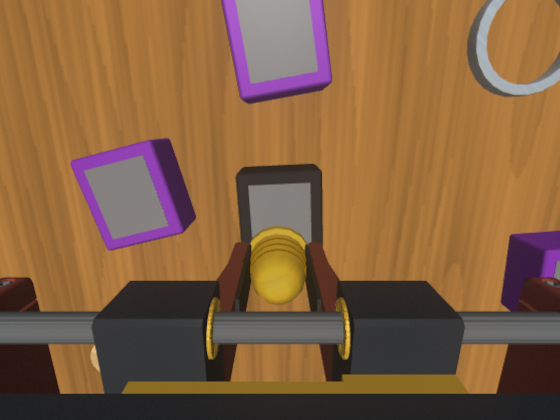

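The view shows the guide held upright at (278,265) over the black anvil. It needs about +1.5 mm in x, then it can go down.

```bash
python3 -m creep '[0.0015,0,-0.03,0,0.0015,0,-0.055,0,0.0015,0,-0.066,0,0.0015,0,-0.07,0,0.0015,0,-0.072,0,0.0015,0,-0.072,0,0.0015,0,-0.072,0]'
```

```text
t: 7.53
ee_pos: [536.5, 121.7, 53.9]
orientation: [2.219, 2.222, 0.002]
ft_force: [0.8, -0.1, -1.3]
width: 30.6
grasp_force: 65.6
```

```bash
python3 -m creep '[0,0,-0.001,0,0,0,-0.002,0,0,0,-0.002,0,0,0,-0.002,0]'
```

```text
t: 7.87
ee_pos: [536.1, 121.3, 51.3]
orientation: [2.22, 2.222, 0.001]
ft_force: [0.4, -1.0, 0.7]
width: 30.5
grasp_force: 66.2
```

```bash
python3 -m creep '[0,0,0,0,0,0,0,0,0,0,0,0,0,0,0,0,0,0,0,0,0,0,0,0]' 1;  python3 -m creep '[0,0,0.03,0,0,0,0.07,0,0,-0.03,0.11,0,0,-0.06,0.15,0,0,-0.06,0.15,0,0,-0.06,0.15,0,0,-0.06,0.15,0]'
python3 - <<'E'
from h import *
o,p,d=shot("wrist"); save(p,'w3.png'); W=cloud("wrist",o,d); print(o['ee_pos'])
print(fit(top_face(W,535,122,60,40,50)))
for z0 in (55,70,81): print(fit(top_face(W,535,122,40,z0,100)))
E
```

```text
t: 8.37
ee_pos: [535.8, 121.3, 50.9]
orientation: [-2.22, -2.223, 0.0]
ft_force: [-0.4, -0.7, 0.4]
width: 67.4
grasp_force: 0.0
t: 8.95
ee_pos: [536.1, 61.1, 201.3]
orientation: [2.221, 2.22, 0.002]
ft_force: [-0.0, 0.5, -0.1]
width: 88.3
grasp_force: 0.0
[536.06252673  61.09735118 201.31486407]
('n', 4316, 'circ', array([534.4, 121.7]), 51.4, 'rect', array([534.6, 121.5]), array([70. , 80.2]), 2.7, 'z', array([43.9, 45.9, 47.3]))
('n', 847, 'circ', array([535. , 120.9]), 16.0, 'rect', array([535.4, 121. ]), array([30.5, 30.4]), 88.6, 'z', array([59.3, 81.6, 86.3]))
('n', 741, 'circ', array([535.2, 120.7]), 14.3, 'rect', array([535.3, 120.6]), array([27.6, 27.3]), 89.9, 'z', array([71.1, 82.6, 86.3]))
('n', 448, 'circ', array([535.4, 120.9]), 11.3, 'rect', array([535.4, 120.8]), array([21.5, 20.8]), 52.0, 'z', array([81.3, 84.1, 86.5]))
```

The guide is within 1 mm of the anvil centre and upright. Next I'll refine the wax box on the way to the plain core.

```bash
python3 -m creep '[0.01,-0.25,0.05,0,0.01,-0.25,0.05,0,0.01,-0.25,0.05,0,0.01,-0.25,0.05,0,0.01,-0.25,0.05,0,0.01,-0.25,0.05,0,0.01,-0.25,0.05,0,0.01,-0.25,0.05,0]'
python3 - <<'E'
from h import *
o,p,d=shot("wrist"); W=cloud("wrist",o,d); print(o['ee_pos'])
print(fit(top_face(W,547,-133,60,36,48)))
E
python3 -m creep '[-0.123,-0.2,-0.03,0,-0.123,-0.2,-0.03,0,-0.123,-0.2,-0.03,0,-0.123,-0.2,-0.03,0,-0.123,-0.2,-0.03,0,-0.123,-0.2,-0.03,0,-0.123,-0.2,-0.03,0,-0.123,-0.2,-0.03,0]'
python3 - <<'E'
from h import *
o,p,d=shot("wrist"); W=cloud("wrist",o,d); print(o['ee_pos']); save(p,'w4.png')
for z0 in(10,30,40): print(fit(top_face(W,421,-348,40,z0,60)))
E
```

```text
t: 9.67
ee_pos: [545.6, -189.8, 249.1]
orientation: [-2.222, -2.218, 0.001]
ft_force: [0.2, 1.0, -0.2]
width: 87.9
grasp_force: 0.0
[ 545.55161084 -189.84315194  249.14099123]
('n', 3500, 'circ', array([ 547. , -133.6]), 49.2, 'rect', array([ 546.6, -134.4]), array([81.7, 63.9]), 3.1, 'z', array([38.7, 41. , 42.9]))
t: 10.38
ee_pos: [422.5, -387.1, 219.3]
orientation: [-2.219, -2.219, -0.001]
ft_force: [0.6, 0.4, -0.4]
width: 87.8
grasp_force: 0.0
[ 422.45438919 -387.14833341  219.27927006]
('n', 1787, 'circ', array([ 421.9, -350.9]), 27.7, 'rect', array([ 421.5, -351. ]), array([53.2, 54.9]), 0.5, 'z', array([28.9, 43.2, 45.8]))
('n', 1705, 'circ', array([ 421.9, -351. ]), 26.8, 'rect', array([ 421.6, -350.5]), array([52.8, 52.1]), 0.5, 'z', array([31.7, 43.5, 45.8]))
('n', 1199, 'circ', array([ 421.9, -350.7]), 22.4, 'rect', array([ 421.6, -351. ]), array([43.2, 43.2]), 45.7, 'z', array([40.6, 44.3, 46. ]))
```

View pics/w4.png

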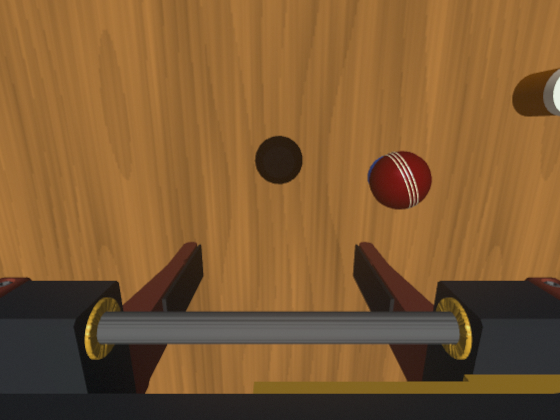

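The plain core has no dot and sits at (278,160), with the ball at (400,180). Grasping the core.

```bash
python3 -m creep '[0,0.0365,-0.04,0,0,0.0365,-0.08,0,0,0.0365,-0.12,0,0,0.0365,-0.16,0,0,0.0365,-0.19,0,0,0.0365,-0.208,0,0,0.0365,-0.216,0,0,0.0365,-0.216,0]';python3 -m creep '[0,0,0,0,0,0,0,0,0,0,0,0,0,0,0,0,0,0,0,0,0,0,0,0,0,0,0,0,0,0,0,0]' 0
```

```text
t: 11.1
ee_pos: [422.9, -349.5, 3.2]
orientation: [-2.215, -2.223, 0.0]
ft_force: [0.1, 0.9, 1.7]
width: 87.8
grasp_force: 0.0
t: 11.77
ee_pos: [423.2, -352.7, 5.9]
orientation: [2.22, 2.221, 0.0]
ft_force: [-0.2, 1.3, 6.3]
width: 54.4
grasp_force: 30.0
```

```bash
python3 -m creep '[0,0,0.04,0,0,0,0.08,0,0.118,0.344,0.12,0,0.118,0.344,0.12,0,0.118,0.344,0.12,0,0.118,0.344,0.12,0,0.118,0.344,0.12,0,0.118,0.344,0.12,0,0.118,0.344,0.12,0,0.118,0.344,0.12,0]';python3 -m creep '[0,0,0,0]'
```

```text
t: 12.6
ee_pos: [530.4, -36.9, 121.9]
orientation: [2.221, 2.222, 0.0]
ft_force: [0.9, -0.5, -0.8]
width: 54.0
grasp_force: 30.0
t: 12.68
ee_pos: [533.0, -33.3, 122.7]
orientation: [2.214, 2.227, 0.005]
ft_force: [-0.3, -0.2, -0.7]
width: 54.1
grasp_force: 30.0
```

```bash
python3 -m creep '[0.0085,0.0265,-0.01,0,0.0085,0.0265,-0.05,0,0.0085,0.0265,-0.085,0,0.0085,0.0265,-0.105,0,0.0085,0.0265,-0.114,0,0.0085,0.0265,-0.117,0,0.0085,0.0265,-0.117,0,0.0085,0.0265,-0.117,0]'
```

```text
t: 13.35
ee_pos: [539.0, -12.8, 5.0]
orientation: [2.221, 2.222, 0.001]
ft_force: [0.6, 0.3, 0.1]
width: 54.1
grasp_force: 30.0
```

```bash
python3 -m creep '[0,0,0.006,0,0.002,0.006,0.006,0,0.002,0.006,0.004,0,0.002,0.006,0.0,0,0.002,0.006,0.0,0]';python3 -m creep '[0,0,0,0]';python3 -m creep '[0,0,0,0]'
```

```text
t: 13.77
ee_pos: [541.2, -6.1, 4.2]
orientation: [2.22, 2.223, 0.001]
ft_force: [0.6, -0.6, -1.6]
width: 54.3
grasp_force: 30.0
t: 13.85
ee_pos: [540.8, -6.2, 4.2]
orientation: [-2.22, -2.222, 0.0]
ft_force: [-0.2, 0.3, -0.7]
width: 54.5
grasp_force: 30.0
t: 13.93
ee_pos: [540.5, -6.3, 4.2]
orientation: [-2.22, -2.222, 0.001]
ft_force: [0.0, -0.3, -1.6]
width: 54.4
grasp_force: 30.0
```

```bash
python3 -m creep '[0,0,-0.001,0,0,0,-0.001,0]'; python3 -m creep '[0,0,0,0,0,0,0,0,0,0,0,0,0,0,0,0,0,0,0,0]' 1;  python3 -m creep '[0,0,0.03,0,0,0,0.07,0,0,-0.02,0.11,0,0,-0.05,0.15,0,0,-0.05,0.19,0,0,-0.05,0.22,0,0,-0.05,0.22,0,0,-0.05,0.22,0]'
python3 - <<'E'
from h import *
o,p,d=shot("wrist"); W=cloud("wrist",o,d); print(o['ee_pos'])
for a in ((534.6,121.5,60,40,50),(546.7,-134.4,60,36,48),(540.7,-6.5,40,10,60),(540.7,-6.5,40,40,60)): print(fit(top_face(W,*a)))
E
```

```text
t: 14.1
ee_pos: [540.6, -6.3, 4.0]
orientation: [-2.22, -2.222, 0.001]
ft_force: [-1.9, -0.3, 9.6]
width: 54.1
grasp_force: 30.0
t: 14.52
ee_pos: [540.8, -6.3, 3.3]
orientation: [-2.22, -2.222, 0.0]
ft_force: [0.0, 0.2, 0.2]
width: 84.1
grasp_force: 0.0
t: 15.18
ee_pos: [542.2, -56.7, 225.7]
orientation: [2.218, 2.219, 0.005]
ft_force: [-0.6, 0.1, -0.3]
width: 87.7
grasp_force: 0.0
[542.183811   -56.71272309 225.7265961 ]
('n', 3103, 'circ', array([534.8, 110.4]), 44.0, 'rect', array([535.1, 109.4]), array([70.3, 56.7]), 2.3, 'z', array([43.4, 45.8, 47.5]))
('n', 2985, 'circ', array([ 547.1, -135.5]), 49.0, 'rect', array([ 546.8, -134.3]), array([82. , 64.4]), 3.2, 'z', array([38.5, 41. , 42.7]))
('n', 1789, 'circ', array([539.8,  -4.6]), 27.7, 'rect', array([539.2,  -4.5]), array([53.4, 54.6]), 1.4, 'z', array([29. , 43.3, 45.9]))
('n', 1199, 'circ', array([539.6,  -4.6]), 22.3, 'rect', array([539.3,  -4.7]), array([42.6, 43.9]), 0.0, 'z', array([40.6, 44.3, 46. ]))
```

The core is within 2 mm of the midpoint. On to the dotted core.

```bash
python3 -m creep '[0.034,0.392,0,0,0.034,0.392,0,0,0.034,0.392,0,0,0.034,0.392,0,0,0.034,0.392,0,0,0.034,0.392,0,0,0.034,0.392,0,0,0.034,0.392,0,0,0.034,0.392,0,0,0.034,0.392,0,0]';python3 -m creep '[0,0,0,0,0,0,0,0]'
python3 - <<'E'
from h import *
o,p,d=shot("wrist"); W=cloud("wrist",o,d); print(o['ee_pos']); save(p,'w5.png')
for z0 in(10,40): print(fit(top_face(W,576,383,42,z0,60)))
E
```

```text
t: 16.07
ee_pos: [573.3, 340.2, 220.3]
orientation: [-2.216, -2.225, 0.004]
ft_force: [0.2, 0.5, -0.1]
width: 87.8
grasp_force: 0.0
t: 16.23
ee_pos: [573.2, 336.2, 220.4]
orientation: [-2.217, -2.225, 0.007]
ft_force: [0.7, -0.2, -0.2]
width: 88.0
grasp_force: 0.0
[573.21643251 336.17610069 220.40688532]
('n', 1831, 'circ', array([577.3, 384.6]), 27.6, 'rect', array([577., 384.]), array([54. , 53.7]), 0.1, 'z', array([29.5, 43.4, 46.3]))
('n', 1235, 'circ', array([577.2, 384.4]), 22.5, 'rect', array([577.5, 384.4]), array([43.4, 43.3]), 31.7, 'z', array([40.4, 44.6, 46.5]))
```

View pics/w5.png

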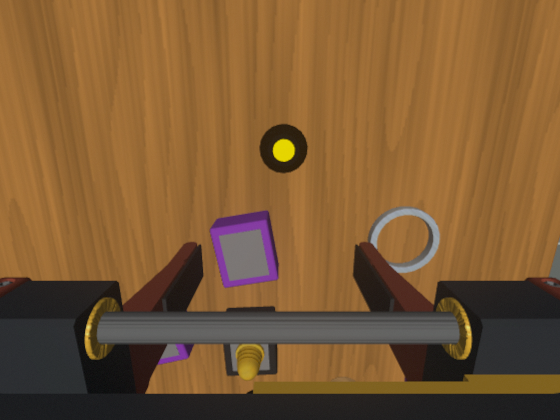

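The dotted core is at (284,148), clear of its neighbours.

```bash
python3 -m creep '[0.0045,0.0485,-0.02,0,0.0045,0.0485,-0.06,0,0.0045,0.0485,-0.1,0,0.0045,0.0485,-0.14,0,0.0045,0.0485,-0.175,0,0.0045,0.0485,-0.2,0,0.0045,0.0485,-0.212,0,0.0045,0.0485,-0.216,0,0.0045,0.0485,-0.216,0,0.0045,0.0485,-0.216,0]'
```

```text
t: 17.12
ee_pos: [580.5, 384.2, 9.0]
orientation: [2.221, 2.221, 0.003]
ft_force: [0.7, 0.5, 0.4]
width: 87.8
grasp_force: 0.0
```

```bash
python3 -m creep '[-0.002,0.001,-0.005,0,-0.002,0.001,-0.005,0]'; python3 -m creep '[0,0,0,0,0,0,0,0,0,0,0,0,0,0,0,0,0,0,0,0,0,0,0,0,0,0,0,0,0,0,0,0]' 0
```

```text
t: 17.28
ee_pos: [577.8, 385.7, 3.7]
orientation: [2.22, 2.222, 0.003]
ft_force: [0.4, 0.1, -0.4]
width: 87.9
grasp_force: 0.0
t: 17.95
ee_pos: [577.5, 385.3, 2.6]
orientation: [2.22, 2.223, 0.0]
ft_force: [0.3, -0.4, 1.4]
width: 54.5
grasp_force: 30.0
```

```bash
python3 -m creep '[0,0,0.04,0,0,0,0.08,0,0,0,0.12,0,-0.025,-0.63,0.14,0,-0.025,-0.63,0.14,0,-0.025,-0.63,0.14,0,-0.025,-0.63,0.14,0,-0.025,-0.63,0.14,0,-0.025,-0.63,0.14,0,-0.025,-0.63,0.14,0]';python3 -m creep '[-0.01,-0.338,0,0,-0.01,-0.338,0,0,-0.01,-0.338,0,0,-0.01,-0.338,0,0,-0.01,-0.338,0,0,-0.01,-0.338,0,0,-0.01,-0.338,0,0,-0.01,-0.338,0,0,-0.01,-0.338,0,0]'; python3 -m creep '[0,0,0,0,0,0,0,0]'
```

```text
t: 18.78
ee_pos: [565.1, 92.1, 131.7]
orientation: [-2.22, -2.223, 0.0]
ft_force: [0.7, -0.6, -0.5]
width: 54.1
grasp_force: 30.0
t: 19.53
ee_pos: [555.7, -250.2, 131.9]
orientation: [2.223, 2.216, -0.001]
ft_force: [0.4, -0.2, -0.4]
width: 54.4
grasp_force: 30.0
t: 19.7
ee_pos: [555.2, -243.9, 131.3]
orientation: [-2.221, -2.22, 0.0]
ft_force: [0.3, 0.1, -0.9]
width: 54.7
grasp_force: 30.0
```

Target is about (552.5, −245, 3).

```bash
python3 -m creep '[-0.0025,-0.001,-0.04,0,-0.0025,-0.001,-0.08,0,-0.0025,-0.001,-0.105,0,-0.0025,-0.001,-0.12,0,-0.0025,-0.001,-0.124,0,-0.0025,-0.001,-0.124,0,-0.0025,-0.001,-0.124,0]';python3 -m creep '[0,0,0,0,0,0,0,0]'
```

```text
t: 20.28
ee_pos: [554.0, -244.1, 8.4]
orientation: [2.218, 2.224, 0.0]
ft_force: [0.1, -0.2, -0.4]
width: 54.2
grasp_force: 30.0
t: 20.45
ee_pos: [554.4, -245.2, 9.2]
orientation: [2.218, 2.221, 0.001]
ft_force: [0.5, 0.3, -1.4]
width: 54.4
grasp_force: 30.0
```

```bash
python3 -m creep '[-0.0015,0,-0.003,0,-0.0015,0,-0.0055,0,-0.0015,0,-0.0055,0,-0.0015,0,-0.0055,0]'
```

```text
t: 20.78
ee_pos: [552.0, -245.3, 2.5]
orientation: [2.22, 2.222, 0.0]
ft_force: [-1.2, -0.9, 3.2]
width: 54.6
grasp_force: 30.0
```

```bash
python3 -m creep '[0,0,0,0,0,0,0,0,0,0,0,0,0,0,0,0,0,0,0,0]' 1;  python3 -m creep '[0,0,0.03,0,0,0,0.07,0,0,-0.02,0.11,0,0,-0.05,0.15,0,0,-0.05,0.19,0,0,-0.05,0.23,0,0,-0.05,0.23,0,0,-0.05,0.23,0]'
python3 - <<'E'
from h import *
o,p,d=shot("wrist"); W=cloud("wrist",o,d); print(o['ee_pos'])
for a in ((546.7,-134.4,60,36,48),(552,-244.5,40,10,60),(552,-244.5,40,40,60)): print(fit(top_face(W,*a)))
E
python3 -m creep '[0.117,0.23,0,0,0.117,0.23,0,0,0.117,0.23,0,0,0.117,0.23,0,0,0.117,0.23,0,0,0.117,0.23,0,0,0.117,0.23,0,0,0.117,0.23,0,0]';python3 -m creep '[0,0,0,0,0,0,0,0]'
python3 - <<'E'
from h import *
o,p,d=shot("wrist"); W=cloud("wrist",o,d); print(o['ee_pos']); save(p,'w6.png')
for z0 in(8,26): print(fit(top_face(W,669,11,42,z0,40)))
E
```

```text
t: 21.2
ee_pos: [551.7, -245.1, 2.0]
orientation: [-2.22, -2.222, 0.0]
ft_force: [0.2, -0.1, -0.5]
width: 84.3
grasp_force: 0.0
t: 21.87
ee_pos: [553.4, -296.3, 235.9]
orientation: [2.216, 2.217, 0.003]
ft_force: [0.7, 0.6, 0.6]
width: 87.8
grasp_force: 0.0
[ 553.44368192 -296.27875299  235.90996497]
('n', 4911, 'circ', array([ 547.8, -134.7]), 49.7, 'rect', array([ 546.7, -134.5]), array([82.1, 64.3]), 2.8, 'z', array([38.8, 41. , 42.9]))
('n', 1691, 'circ', array([ 550.8, -246.2]), 27.6, 'rect', array([ 551.2, -246.3]), array([54. , 53.6]), 0.3, 'z', array([29.2, 43.4, 46.4]))
('n', 1128, 'circ', array([ 551.2, -246.6]), 22.4, 'rect', array([ 550.9, -246.6]), array([43. , 43.6]), 59.0, 'z', array([40.5, 44.6, 46.5]))
t: 22.58
ee_pos: [668.3, -61.9, 229.0]
orientation: [-2.213, -2.225, 0.004]
ft_force: [-0.6, -0.0, -0.2]
width: 87.7
grasp_force: 0.0
t: 22.75
ee_pos: [667.5, -66.2, 230.6]
orientation: [-2.22, -2.22, 0.003]
ft_force: [-0.1, 0.3, 0.4]
width: 87.5
grasp_force: 0.0
[667.45836626 -66.22096425 230.61728396]
('n', 1746, 'circ', array([672.5,  10.8]), 27.8, 'rect', array([672.8,  11.1]), array([54.1, 54. ]), 0.0, 'z', array([ 8.1, 10.4, 31.7]))
('n', 741, 'circ', array([672.5,  10.8]), 27.8, 'rect', array([672.8,  11.1]), array([54.1, 54. ]), 0.0, 'z', array([28.4, 30.5, 31.9]))
```

View pics/w6.png

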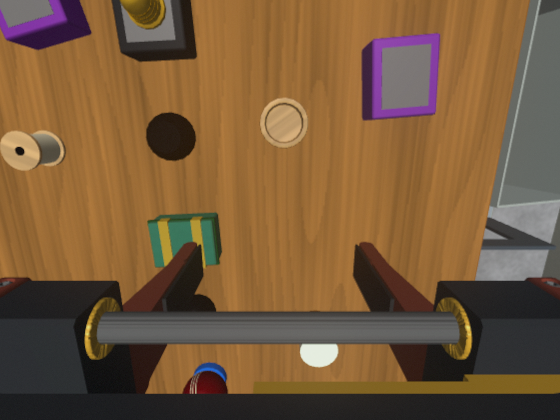

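The dotted core sits 112 mm from the box, in line with it. The cup is at (284,123), clear on both sides. Grasping the cup.

```bash
python3 -m creep '[0.0055,0.077,-0.02,0,0.0055,0.077,-0.05,0,0.0055,0.077,-0.09,0,0.0055,0.077,-0.13,0,0.0055,0.077,-0.165,0,0.0055,0.077,-0.195,0,0.0055,0.077,-0.212,0,0.0055,0.077,-0.219,0,0.0055,0.077,-0.22,0,0.0055,0.077,-0.22,0]';python3 -m creep '[0,0,0,0,0,0,0,0]'
```

```text
t: 23.63
ee_pos: [674.6, 10.8, 12.8]
orientation: [2.222, 2.221, 0.001]
ft_force: [-0.7, 0.9, 0.0]
width: 87.8
grasp_force: 0.0
t: 23.8
ee_pos: [675.6, 11.6, 14.2]
orientation: [2.219, 2.22, 0.004]
ft_force: [0.2, -0.5, -0.7]
width: 87.2
grasp_force: 0.0
```

```bash
python3 -m creep '[-0.003,-0.001,-0.006,0,-0.003,-0.001,-0.0105,0,-0.003,-0.001,-0.0105,0]'; python3 -m creep '[0,0,0,0,0,0,0,0,0,0,0,0,0,0,0,0,0,0,0,0,0,0,0,0,0,0,0,0]' 0
```

```text
t: 24.05
ee_pos: [670.5, 10.9, 1.1]
orientation: [-2.22, -2.222, 0.001]
ft_force: [0.3, -0.4, -0.6]
width: 87.7
grasp_force: 0.0
t: 24.63
ee_pos: [671.5, 10.9, 1.8]
orientation: [2.22, 2.222, 0.0]
ft_force: [1.4, 0.6, 0.3]
width: 56.0
grasp_force: 30.0
```

I'll turn the tool 0.8 rad during the carry so the gripper body stays well clear of the guide.

```bash
python3 -m creep '[0,0,0.03,0,0,0,0.065,-0.1,-0.027,0.116,0.1,-0.8,-0.027,0.116,0.1,-0.8,-0.027,0.116,0.1,-0.8,-0.027,0.116,0.1,-0.8,-0.027,0.116,0.1,-0.8,-0.027,0.116,0.1,-0.8,-0.027,0.116,0.1,-0.8,-0.027,0.116,0.1,-0.8]'; python3 -m creep '[0,0,0,0,0,0,0,0]'
```

```text
t: 25.47
ee_pos: [644.0, 126.9, 101.5]
orientation: [-2.909, -1.186, 0.001]
ft_force: [-0.0, 0.6, -1.3]
width: 56.1
grasp_force: 30.0
t: 25.63
ee_pos: [644.2, 126.6, 101.5]
orientation: [-2.91, -1.184, 0.001]
ft_force: [0.4, 0.8, -1.1]
width: 56.2
grasp_force: 30.0
```

```bash
python3 -m creep '[0,0,-0.04,0,0,0,-0.07,0,0,0,-0.09,0,0,0,-0.097,0,0,0,-0.099,0,0,0,-0.099,0,0,0,-0.099,0]'
```

```text
t: 26.22
ee_pos: [645.0, 126.9, 3.4]
orientation: [2.91, 1.183, 0.002]
ft_force: [0.1, 0.3, -0.5]
width: 56.2
grasp_force: 30.0
```

```bash
python3 -m creep '[0,0,-0.0015,0,0,0,-0.0015,0,0,0,-0.0015,0]';python3 -m creep '[0,0,0,0,0,0,0,0,0,0,0,0,0,0,0,0,0,0,0,0]' 1;  python3 -m creep '[0,0,0.03,0,0,0,0.07,0,-0.02,-0.03,0.11,0.1,-0.02,-0.06,0.15,0.2,-0.02,-0.06,0.19,0.3,-0.02,-0.06,0.24,0.42,-0.02,-0.06,0.24,0.54,-0.02,-0.06,0.24,0.66,-0.02,-0.06,0.24,0.8,-0.02,-0.06,0.24,0.8]';python3 -m creep '[0,0,0,0]'
python3 - <<'E'
from h import *
o,p,d=shot("wrist"); W=cloud("wrist",o,d); print(o['ee_pos'],o['orientation'])
for a in ((534.6,121.5,60,40,50),(535,121,30,70,100),(644.5,126.7,40,26,45)): print(fit(top_face(W,*a)))
E
```

```text
t: 26.47
ee_pos: [644.6, 126.9, 1.7]
orientation: [2.91, 1.182, 0.001]
ft_force: [0.1, -0.1, -1.0]
width: 56.4
grasp_force: 30.0
t: 26.88
ee_pos: [644.4, 126.9, 1.3]
orientation: [2.91, 1.183, 0.0]
ft_force: [-0.1, -0.2, -0.5]
width: 85.7
grasp_force: 0.0
t: 27.72
ee_pos: [624.4, 66.8, 242.1]
orientation: [2.215, 2.227, 0.002]
ft_force: [-1.1, 1.1, 0.2]
width: 87.9
grasp_force: 0.0
t: 27.8
ee_pos: [624.1, 66.9, 241.1]
orientation: [-2.223, -2.22, 0.0]
ft_force: [0.1, -0.5, -0.7]
width: 87.5
grasp_force: 0.0
[624.05389921  66.86933431 241.12171649] [-2.22307297e+00 -2.21965031e+00  2.97026816e-04]
('n', 3366, 'circ', array([534.6, 121.3]), 51.5, 'rect', array([534.8, 121.5]), array([69.8, 80.1]), 2.9, 'z', array([43.7, 45.9, 47.4]))
('n', 579, 'circ', array([535.4, 120.7]), 14.4, 'rect', array([535.8, 120.7]), array([27.7, 27. ]), 42.8, 'z', array([71.2, 82.5, 86.4]))
('n', 672, 'circ', array([643.9, 126.3]), 27.8, 'rect', array([643.7, 126.8]), array([54.7, 54.7]), 45.1, 'z', array([28.4, 30.5, 32. ]))
```

The cup is within 1 mm of its place. The ball is last.

```bash
python3 -m creep '[-0.067,-0.487,0,0,-0.067,-0.487,0,0,-0.067,-0.487,0,0,-0.067,-0.487,0,0,-0.067,-0.487,0,0,-0.067,-0.487,0,0,-0.067,-0.487,0,0,-0.067,-0.487,0,0,-0.067,-0.487,0,0,-0.067,-0.487,0,0]'; python3 -m creep '[-0.01,-0.07,0,0,-0.01,-0.07,0,0,-0.01,-0.07,0,0,-0.01,-0.07,0,0,-0.01,-0.07,0,0]'
python3 - <<'E'
from h import *
o,p,d=shot("wrist"); W=cloud("wrist",o,d); print(o['ee_pos'],o['orientation']); save(p,'w7.png')
P=top_face(W,557,-370,45,40,90); print(fit(P))
A=np.c_[2*P,np.ones(len(P))]; s=np.linalg.lstsq(A,(P**2).sum(1),rcond=None)[0]; print('sphere',s[:3],np.sqrt(s[3]+(s[:3]**2).sum()))
E
```

```text
t: 28.68
ee_pos: [566.7, -347.7, 240.5]
orientation: [-2.223, -2.218, 0.0]
ft_force: [-0.1, 0.3, 0.1]
width: 87.5
grasp_force: 0.0
t: 29.1
ee_pos: [557.3, -415.0, 240.3]
orientation: [-2.221, -2.219, -0.0]
ft_force: [-0.1, 0.2, 0.1]
width: 87.6
grasp_force: 0.0
[ 557.28100425 -415.00347817  240.3342021 ] [-2.22104981e+00 -2.21938621e+00 -3.29711608e-04]
('n', 2481, 'circ', array([ 559. , -371.5]), 32.5, 'rect', array([ 558.9, -371.3]), array([63.6, 62.6]), 89.7, 'z', array([47.4, 63.3, 71.6]))
sphere [ 558.94456804 -372.12831739   39.30267151] 32.48861128132192
```

View pics/w7.png

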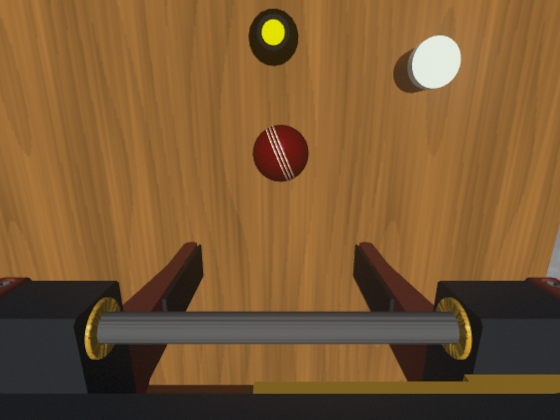

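The ball is at (280,153) and its surroundings are clear. The sphere fit gives r = 32.5 mm and centre height 39 mm, both consistent with the description.

```bash
python3 -m creep '[0.002,0.0435,-0.02,0,0.002,0.0435,-0.06,0,0.002,0.0435,-0.1,0,0.002,0.0435,-0.125,0,0.002,0.0435,-0.14,0,0.002,0.0435,-0.145,0,0.002,0.0435,-0.145,0]';python3 -m creep '[0,0,0,0,0,0,0,0]'
```

```text
t: 29.73
ee_pos: [559.3, -370.4, 94.9]
orientation: [-2.217, -2.222, 0.001]
ft_force: [-0.4, -0.2, -0.8]
width: 87.5
grasp_force: 0.0
t: 29.9
ee_pos: [560.7, -372.5, 98.0]
orientation: [2.218, 2.221, 0.001]
ft_force: [1.1, 0.3, 0.3]
width: 88.1
grasp_force: 0.0
```

```bash
python3 -m creep '[-0.001,0.001,-0.025,0,-0.001,0.001,-0.05,0,-0.001,0.001,-0.067,0,-0.001,0.001,-0.076,0,-0.001,0.001,-0.077,0,-0.001,0.001,-0.077,0]';python3 -m creep '[0,0,0,0,0,0,0,0,0,0,0,0,0,0,0,0,0,0,0,0,0,0,0,0]' 0
```

```text
t: 30.4
ee_pos: [559.0, -371.7, 20.0]
orientation: [2.22, 2.222, 0.0]
ft_force: [-0.1, -0.3, -0.4]
width: 87.8
grasp_force: 0.0
t: 30.9
ee_pos: [559.7, -371.9, 20.3]
orientation: [2.218, 2.221, 0.001]
ft_force: [2.1, 0.7, 6.1]
width: 65.2
grasp_force: 30.0
```

```bash
python3 -m creep '[0,0,0.04,0,0,0,0.08,0,0,0,0.12,0,0.0845,0.498,0.14,0,0.0845,0.498,0.14,0,0.0845,0.498,0.14,0,0.0845,0.498,0.14,0,0.0845,0.498,0.14,0,0.0845,0.498,0.14,0,0.0845,0.498,0.14,0]'; python3 -m creep '[0.036,0.213,0,0,0.036,0.213,0,0,0.036,0.213,0,0,0.036,0.213,0,0,0.036,0.213,0,0,0.036,0.213,0,0]'; python3 -m creep '[0,0,0,0,0,0,0,0]'
```

```text
t: 31.73
ee_pos: [606.3, -82.2, 150.3]
orientation: [-2.22, -2.221, 0.002]
ft_force: [-0.1, -0.1, -1.4]
width: 65.1
grasp_force: 30.0
t: 32.23
ee_pos: [643.3, 134.7, 150.4]
orientation: [-2.215, -2.226, -0.001]
ft_force: [1.1, -0.3, -1.2]
width: 65.1
grasp_force: 30.0
t: 32.4
ee_pos: [642.4, 128.8, 150.0]
orientation: [-2.218, -2.224, 0.003]
ft_force: [-0.1, -0.8, -0.6]
width: 65.2
grasp_force: 30.0
```

```bash
python3 -m creep '[0.002,-0.002,-0.03,0,0.002,-0.002,-0.06,0,0.002,-0.002,-0.085,0,0.002,-0.002,-0.1,0,0.002,-0.002,-0.105,0,0.002,-0.002,-0.107,0,0.002,-0.002,-0.107,0]'; python3 -m creep '[0,0,0,0,0,0,0,0]'
```

```text
t: 32.98
ee_pos: [645.7, 126.2, 44.2]
orientation: [2.221, 2.221, 0.001]
ft_force: [1.5, -0.0, -0.8]
width: 65.0
grasp_force: 30.0
t: 33.15
ee_pos: [646.3, 127.0, 45.3]
orientation: [2.219, 2.221, 0.003]
ft_force: [-0.9, -0.1, -1.1]
width: 64.7
grasp_force: 30.0
```

```bash
python3 -m creep '[-0.002,0,-0.003,0,-0.002,0,-0.006,0,-0.002,0,-0.0075,0,-0.002,0,-0.0075,0,-0.002,0,-0.0075,0]'
```

```text
t: 33.57
ee_pos: [644.5, 127.1, 37.3]
orientation: [2.219, 2.222, 0.003]
ft_force: [1.2, -0.7, 5.7]
width: 64.8
grasp_force: 30.0
```

Contact with about 6 N upward. Releasing, lifting and checking.

```bash
python3 -m creep '[0,0,0,0,0,0,0,0,0,0,0,0,0,0,0,0,0,0,0,0]' 1;  python3 -m creep '[0,0,0.03,0,0,0,0.07,0,0,0,0.11,0,0,-0.05,0.15,0,0,-0.08,0.19,0,0,-0.08,0.24,0,0,-0.08,0.24,0,0,-0.08,0.24,0]';python3 -m creep '[0,0,0,0]'
python3 - <<'E'
from h import *
o,p,d=shot("wrist"); W=cloud("wrist",o,d); print(o['ee_pos'])
for a in ((535,121,30,70,100),): print(fit(top_face(W,*a)))
P=top_face(W,644.5,126.7,45,55,100); print(fit(P))
A=np.c_[2*P,np.ones(len(P))]; s=np.linalg.lstsq(A,(P**2).sum(1),rcond=None)[0]; print('sphere',s[:3],np.sqrt(s[3]+(s[:3]**2).sum()))
print('cup',fit(top_face(W,644.5,126.7,45,15,31)))
o,p,d=shot("side"); save(p,'end_side.png')
E
```

```text
t: 33.98
ee_pos: [642.9, 127.0, 35.8]
orientation: [-2.22, -2.222, 0.001]
ft_force: [0.1, 0.9, -0.6]
width: 87.8
grasp_force: 0.0
t: 34.65
ee_pos: [646.7, 45.3, 284.1]
orientation: [2.217, 2.215, 0.013]
ft_force: [1.1, 0.4, 0.7]
width: 88.0
grasp_force: 0.0
t: 34.73
ee_pos: [644.3, 46.4, 278.6]
orientation: [2.219, 2.219, 0.005]
ft_force: [-0.5, -1.2, -1.5]
width: 87.8
grasp_force: 0.0
[644.29369617  46.43349336 278.56885013]
('n', 502, 'circ', array([535.4, 120.7]), 14.4, 'rect', array([535.9, 120.7]), array([27.1, 27.1]), 43.8, 'z', array([71. , 82.3, 86.4]))
('n', 2406, 'circ', array([643.9, 126.4]), 32.9, 'rect', array([643.8, 126.7]), array([64.4, 64.1]), 63.2, 'z', array([64.4, 80.1, 88.4]))
sphere [643.8786326  126.49041486  56.10385492] 32.52675885831939Traceback (most recent call last):
  File "<stdin>", line 6, in <module>
  File "h.py", line 24, in fit
    return 'n',len(P),'circ',np.round(q[0],1),round(q[1],1),'rect',np.round(r[0],1),np.round(r[1],1),round(r[2],1),'z',np.round(np.percentile(P[:,2],[3,50,97]),1)
                                                                                                                                ~~~~~~~~~~~~~^^^^^^^^^^^^^^^^^^
    return _quantile_unchecked(
        a, q, axis, out, overwrite_input, method, keepdims, weights)
    return _ureduce(a,
                    func=_quantile_ureduce_func,
    ...<5 lines>...
                    overwrite_input=overwrite_input,
                    method=method)
    r = func(a, **kwargs)
    result = _quantile(arr,
                       quantiles=q,
    ...<2 lines>...
                       out=out,
                       weights=wgt)
    slices_having_nans = np.isnan(arr[-1, ...])
                                  ~~~^^^^^^^^^
IndexError: index -1 is out of bounds for axis 0 with size 0
```

The ball's centre is at (643.9, 126.5, 56), so it rests in the cup, and the ball hides the cup from above. One side view before handing in.

Run:
```python
from h import *
o,p,d=shot("side"); save(p,'end_side.png')
```

```text
(no output)
```

View pics/end_side.png

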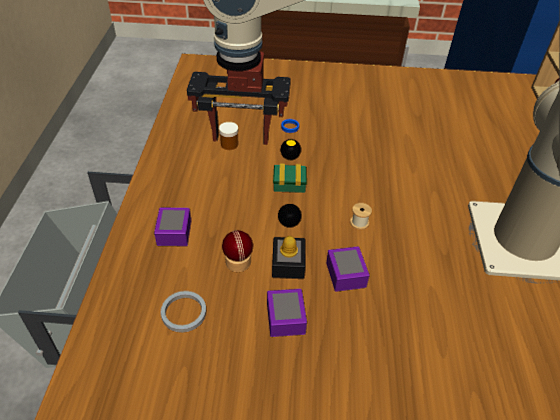

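The side view shows the guide on the anvil (289,245), the plain core at (289,215), the dotted core at (290,149) and the ball in the cup at (237,250). The reel, jar and gauge haven't moved, and the robot is clear of everything.

```bash
python3 -c "
from workcell import ticket; print(ticket.close_job())"
```

```text
the job is handed in; nothing more can be done
None
```

The job is handed in: the guide, both cores, the cup and the ball all measured within about 2 mm of where you asked, placed in the order given, about 35 s into the 136 s limit; no verdict came back.

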